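# Close the vegetable bin and snap both lever latches over

## Robot

A 6-joint arm with a two-finger parallel gripper is mounted at the origin on a cart in front of the work surface, level with it; the furniture and walls round the work are solid. World frame = base frame: x ahead of the robot, y to its left, z up, the work surface at z = 0. Lengths are in m, angles in rad, forces in N, time in s.
With the tool pointing down it reaches from about 0.35 to 0.775 m from the base axis. Payload 5.5 kg.
Tool frame: the origin (TCP) lies between the finger pads; the fingertips stand bot.finger_overhang ahead of it and the grasp point (between the pads) lies 6 mm ahead of it (bot.finger_overhang is the distance from the TCP to the fingertips, in m); z points along the fingers, y is the line along which they close (so a half turn about z gives the same grasp; the last joint's range is limited). The gripper opens to 85 mm and grips with 20 to 120 N. Pads are 22 mm wide; open, the fingers measure 114 mm over their backs; the gripper's body (76 mm by 85 mm) begins 54 mm behind the grasp point. The pads swing forward as they close: fully open they stand 13 mm farther back than shut.
Start: joints at [1.102, 0.313, 0.046, 1.304, 0, 1.431], TCP at [0.186, 0.544, 0.256] pointing down, gripper open.
Joint ranges: [-2.76, 2.76], [-0.86, 1.69], [-1.03, 1.26], [-2.2, 2.34], [-1.47, 1.5], [-3.14, 3.14]. Speed limits (rad/s): [2.57, 2.57, 3.14, 3.14, 3.14, 3.14].

## Interface

Orientations are given as a unit quaternion [x, y, z, w].
In Python, from bench import bot gives the robot as it stands. The module is installed in compiled form; this text tells all that it offers.
- The arm moves only by the tool step_arm, never from a script. Its arguments are lists of equal length, an entry for each row: "delta_pos": the shift along the tool's x, y, z normalised to -1 to 1, where 1 is 150 mm, a list of three; "yaw": the turn about the tool's z normalised to -1 to 1, where 1 is 2 rad; "grip": the opening, from 0 (shut) to 1 (fully open). A call has 1 to 20 rows; each row shifts and turns the commanded pose from where the row before left it, along the tool's axes as they then stand; what a row does not reach is not made up. A row lasts 1/10 s, in which the tool goes at most 50 mm and 8.59 degrees, less where a joint would pass 70% of its speed; a pose out of reach is approached as far as the arm can. A call with a number of a shift or a turn outside -1 to 1 is refused whole. A call with a gripper value outside its range is refused whole. The fingers move at their own pace and stop on an object; "force" is the grip in N (left out, the last holds). Time passes only in rows, so rows that do not move let the fingers close. It gives the time, the measured TCP pose, the force, the opening and the grip force at its end, in the units of the state.
- bot.get_obs(): the state, without advancing time (a new reading comes with each control period).
- bot.grab_frame(name): name is "scene" or "top" or "wrist"; returns a dict with "image" (384x512x3 uint8, red, green, blue), "z_map" (384x512 float32, m along the optical axis (not along the pixel's ray), 0 where there is no reading), "fx", "fy", "cx", "cy" (pixels), "distortion" ([k1, k2, p1, p2, k3] as OpenCV has them; the pictures are not rectified), "extrinsics" (4x4, takes a point from camera to world coordinates). Camera axes: x right, y down, z forward; pixel columns grow to the right and rows downward; lengths in m; the calibration is good to about 2 mm. A picture is of the moment at which its call begins.
- bot.sign_off(): hands the job in; it is judged then, once.
The state is a dict: "time": time; "joint_pos": joint angles; "joint_velocities": joint speeds; "joint_efforts": joint torques, N m; "ee_pos": TCP position; "tcp_rot": TCP orientation; "force": force on the tool from outside, world axes, zero at the start; "torque": the same for the moment, N m; "width": opening from 0.0 (shut) to 1.0 (fully open); "grasp_force": force on a finger pad.
Only numpy, scipy, OpenCV 4.12 (cv2) and the standard library are available. Lean on these libraries where they do the work, as an engineer would, in place of code of your own. Each camera call takes 0.05 s, during which the arm holds its last target. There are 200 camera calls.

## Task

Push the lid of the steel vegetable bin down until it is fully shut, and only then push the two latch levers on its front, one after the other in either order, up and over past upright so that each snaps back over the lid. Only push with the fingers: lift nothing, do not shove the bin along the worktop or tip it, and leave the tin, the egg cup and the shaker beside it standing where they are.

Things in the scene. Friction and masses are not known exactly. Their poses are not given: they have to be found in the camera images.
- bin: Steel bin with a hinged bamboo lid, standing loose on the worktop, about 2 kg with an onion and a garlic bulb inside. Body 140 mm deep (x) by 220 mm wide (y) by 98 mm high, lid 9 mm thick on top of that. Origin: centre of the underside; x axis points from its front (latches, robot's side) to its back (lid hinge), y to its left as seen from the robot, z up.
- bin_center (a point): Centre of the bin's body, 49 mm above the worktop.
- lid (a joint): Lid angle in rad: 0 = shut, grows as the front edge rises (hinge along the bin's back upper edge, 75 mm behind the bin's centre and 98 mm up, parallel to its y axis). Stiff hinge: it stays where it is left; about 2 N pressed down on its middle closes it.
- lid_press (a point): Middle of the lid's outer face, 75 mm from the hinge line, moves with the lid; 107 mm above the worktop when the lid is shut.
- lid_edge (a point): Middle of the lid's front edge, on its outer face, 145 mm from the hinge line; moves with the lid.
- lever_left (a joint): The left (+y) latch lever: 0 = unlatched (leaning to the front), 0.6 = upright (dead centre), 1.2 = latched (leaning back over the lid). A spring drives it to the nearer end with about 0.2 N m (3 to 4 N at the grip, which first rises as it swings: push along its arc); once pushed past upright towards the lid it snaps over by itself. Positive = grip moves up and to the bin's +x.
- lever_left_tip (a point): The left (+y) latch's black round grip, a bar 15 mm thick and 35 mm wide (along the bin's y axis): this point is its centre, 62 mm from the latch's pivot. It is seen leaning 35 degrees from vertical to the bin's front (-x) while unlatched, 35 degrees to the back, over the lid, when latched; upright at mid-throw.
- lever_left_pivot (a point): Pivot axis of the left latch (it runs along the bin's y): 84 mm in front of the bin's centre, 68 mm to its left, 113 mm above the worktop.
- lever_right (a joint): The right (-y) latch lever: 0 = unlatched (leaning to the front), 0.6 = upright (dead centre), 1.2 = latched (leaning back over the lid). A spring drives it to the nearer end with about 0.2 N m (3 to 4 N at the grip, which first rises as it swings: push along its arc); once pushed past upright towards the lid it snaps over by itself. Positive = grip moves up and to the bin's +x.
- lever_right_tip (a point): The right (-y) latch's black round grip, a bar 15 mm thick and 35 mm wide (along the bin's y axis): this point is its centre, 62 mm from the latch's pivot. It is seen leaning 35 degrees from vertical to the bin's front (-x) while unlatched, 35 degrees to the back, over the lid, when latched; upright at mid-throw.
- lever_right_pivot (a point): Pivot axis of the right latch: 84 mm in front of the bin's centre, 68 mm to its right, 113 mm above the worktop.
- tin: Food tin, 75 mm across, 58 mm high, loose, standing to the right of the bin; origin at the centre of its underside. Not to be disturbed.
- egg_cup: Wooden egg cup, 50 mm across, 58 mm high, loose, standing to the left of the bin; origin at the centre of its underside. Not to be disturbed.
- shaker: Shaker with a grey domed top, 44 mm across, 90 mm high, loose, standing to the left of the bin, further back; origin at the centre of its underside. Not to be disturbed.

How it is judged:
By the outcome, as a careful person would: the job done as asked, in the order asked, and still so for the second after the job is handed in, with the robot touching nothing.
It also fails if it takes over 48 s, if anything falls off the work surface, if the arm or the gripper's body presses on something with over 40 N, if the wrist force passes 120 N, or if a joint passes its speed limit or range.

## Working session

There is one attempt and no reset: what is moved stays moved. The work goes in short steps, Python scripts to look and compute and a tool call to move; the robot and the scene stay as the last step left them, time stands still between calls to the robot, and variables do not carry over. Pictures are saved under pics/ and viewed, at most 10 in all, crops included, and the job is handed in when it is done.

Besides the shell and the picture viewer there is one more tool, called after ">>>" by a JSON object that holds its "op" and its "data", one argument or row to a line. step_arm: Moves the arm, as the interface text tells. Its arguments: {"type":"object","properties":{"delta_pos":{"type":"array"},"yaw":{"type":"array"},"grip":{"type":"array"},"force":{"type":"number"}},"required":["delta_pos","yaw","grip"]}

```bash
mkdir -p pics; cat > h.py <<'E'
import numpy as np, cv2
from bench import bot
def grab(n,f):
    d=bot.grab_frame(n); np.savez(f'pics/{f}.npz',**d)
    cv2.imwrite(f'pics/{f}.png',d['image'][:,:,::-1]); return d
def pt(d,u,v,r=1):
    K=np.array([[d['fx'],0,d['cx']],[0,d['fy'],d['cy']],[0,0,1]],float)
    z=d['z_map'][v-r:v+r+1,u-r:u+r+1]; z=np.median(z[z>0])
    p=cv2.undistortPoints(np.array([[[u,v]]],float),K,np.array(d['distortion'],float).ravel())[0,0]
    return (d['extrinsics']@np.array([p[0]*z,p[1]*z,z,1]))[:3]
E
python3 - <<'E'
from h import *
a=grab('scene','s0');b=grab('top','t0')
cv2.imwrite('pics/st0.png',cv2.resize(np.vstack([a['image'],b['image']])[:,:,::-1],(400,600)))
o=bot.get_obs();print(o['ee_pos'],o['tcp_rot'],o['width'],bot.finger_overhang,o['time'])
E
```

```text
[0.18551795 0.54384979 0.25549953] [ 1.63662949e-01  9.86516005e-01 -7.46068501e-04 -2.33440309e-04] 1.0009153553486125 0.025 0.1
```

View pics/s0.png

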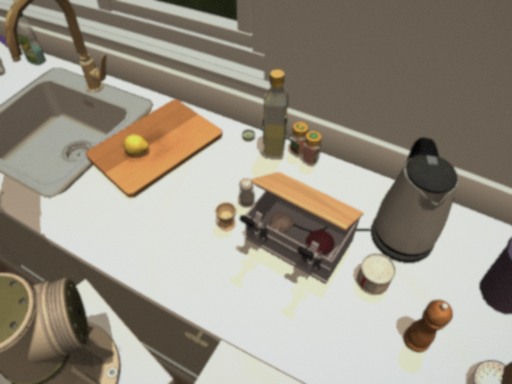

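View pics/t0.png

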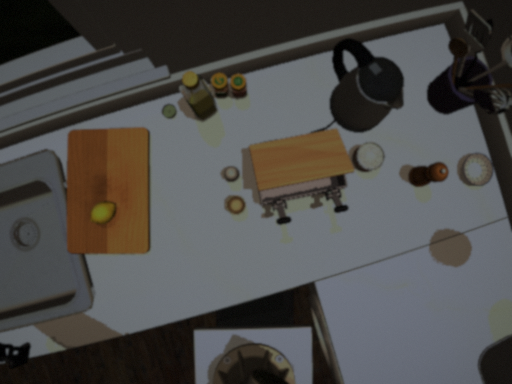

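The top view shows the grips at about (284,218) and (341,209), the lid with its front edge from (261,190) to (353,170), the egg cup at (235,205), the shaker at (231,173) and the tin at (368,156). I'll enlarge the bin.

```bash
python3 - <<'E'
from h import *
b=np.load('pics/t0.npz');a=np.load('pics/s0.npz')
c=cv2.convertScaleAbs(b['image'][110:240,210:400,::-1],alpha=1.6)
c2=a['image'][160:290,205:395,::-1]
cv2.imwrite('pics/c0.png',cv2.resize(np.vstack([c,c2]),None,fx=2.3*1,fy=2.3,interpolation=3))
for n,u,v in [('gripL',284,218),('gripR',341,209),('tin',368,156),('egg',235,205),('shk',231,173),('lidmid',300,162),('lidF',305,180),('lidB',295,142),('fl',262,187),('fr',350,168),('bl',253,147),('br',336,135)]:
    print(n,pt(b,u,v).round(4))
for n,u,v in [('gripL',249,222),('gripR',308,257)]: print(n,pt(a,u,v).round(4))
E
```

```text
gripL [ 0.4476 -0.0807  0.1705]
gripR [ 0.4648 -0.2131  0.1715]
tin [ 0.6021 -0.3141  0.0544]
egg [0.4824 0.0378 0.0317]
shk [0.5613 0.0434 0.0895]
lidmid [ 0.5772 -0.1224  0.1592]
lidF [ 0.5327 -0.1297  0.1862]
lidB [ 0.631  -0.1157  0.1219]
fl [ 0.5189 -0.0317  0.1856]
fr [ 0.5582 -0.2347  0.185 ]
bl [ 0.6218 -0.0129  0.1143]
br [ 0.6468 -0.2175  0.1221]
gripL [ 0.4391 -0.0918  0.1692]
gripR [ 0.4597 -0.2274  0.1653]
```

View pics/c0.png

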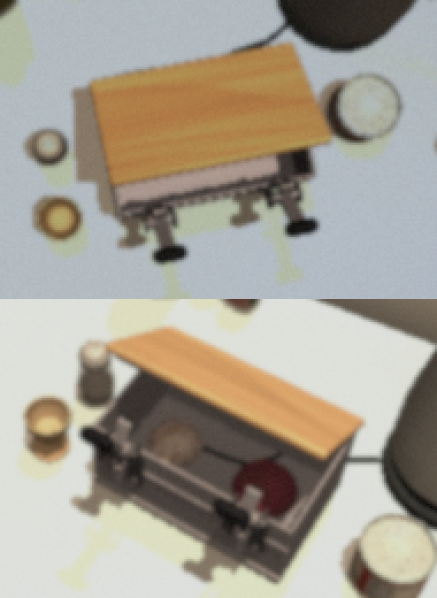

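```bash
python3 - <<'E'
from h import *
b=np.load('pics/t0.npz');im=b['image']
hsv=cv2.cvtColor(im,cv2.COLOR_RGB2HSV)
m=cv2.inRange(hsv,(8,90,60),(25,255,255));m[:, :240]=0;m[:,365:]=0;m[:115]=0;m[200:]=0
n,l,s,_=cv2.connectedComponentsWithStats(m);k=1+s[1:,4].argmax();v,u=np.nonzero(l==k);print(s[k])
P=np.array([pt(b,x,y,0) if b['z_map'][y,x]>0 else [9,9,9] for x,y in zip(u,v)]);P=P[P[:,2]<.25]
A=np.c_[P[:,:2],np.ones(len(P))];co=np.linalg.lstsq(A,P[:,2],rcond=None)[0]
print('plane',co,'tilt',np.arctan(np.hypot(*co[:2])),'yaw',np.arctan2(-co[1],-co[0]))
r=cv2.minAreaRect(P[:,:2].astype(np.float32));print(r);print(cv2.boxPoints(r).round(4))
hs=[]
for c0,R in(((284,218),14),((341,209),14)):
    vv,uu=np.mgrid[c0[1]-R:c0[1]+R,c0[0]-R:c0[0]+R]
    Q=np.array([pt(b,x,y,0) for x,y in zip(uu.ravel(),vv.ravel()) if im[y,x].max()<45 and b['z_map'][y,x]>0]);Q=Q[Q[:,2]>.158]
    g=(Q[:,:2].max(0)+Q[:,:2].min(0))/2;hs.append(Q.mean(0));print(len(Q),Q.mean(0).round(4),g.round(4),Q.min(0).round(4),Q.max(0).round(4))
d=hs[0]-hs[1];print('gripyaw',np.arctan2(-d[0],d[1]),np.hypot(*d[:2]))
E
```

```text
[ 249  129  105   62 4397]
plane [-0.65675958 -0.12005335  0.52088552] tilt 0.5886775913923843 yaw 0.18080034411412782
((0.594640851020813, -0.1448136270046234), (0.12197951972484589, 0.2717292606830597), 9.992640495300293)
[[ 5.110e-01 -2.160e-02]
 [ 5.582e-01 -2.892e-01]
 [ 6.783e-01 -2.680e-01]
 [ 6.311e-01 -4.000e-04]]
68 [ 0.4436 -0.0788  0.1706] [ 0.4431 -0.0784] [ 0.4364 -0.0922  0.1586] [ 0.4499 -0.0645  0.175 ]
65 [ 0.4669 -0.2118  0.1701] [ 0.4673 -0.2125] [ 0.4603 -0.2255  0.1581] [ 0.4743 -0.1996  0.1753]
gripyaw 0.1736577119871715 0.13508066116444625
```

>>> {"op": "step_arm", "data": {
  "delta_pos": [
    [0,0,0],
    [0,0,0],
    [0,0,0],
    [0,0,0]
  ],
  "yaw": [-0.0634,-0.0634,-0.0634,-0.0634],
  "grip": [0,0,0,0],
  "force": 30
}}

```text
time: 0.5
ee_pos: [0.1855, 0.5439, 0.2557]
tcp_rot: [-0.092, 0.996, -0.0, -0.0]
force: [-0.4, -0.1, -0.2]
width: 0.329
grasp_force: 0.0
```

>>> {"op": "step_arm", "data": {
  "delta_pos": [
    [-0.09,-0.269,0],
    [-0.09,-0.269,0],
    [-0.09,-0.269,0],
    [-0.09,-0.269,0],
    [-0.09,-0.269,0],
    [-0.09,-0.269,0],
    [-0.09,-0.269,0],
    [-0.09,-0.269,0],
    [-0.09,-0.269,0],
    [-0.09,-0.269,0],
    [-0.09,-0.269,0],
    [-0.09,-0.269,0],
    [-0.09,-0.269,0],
    [-0.09,-0.269,0],
    [-0.09,-0.269,0],
    [-0.09,-0.269,0],
    [-0.09,-0.269,0],
    [-0.09,-0.269,0],
    [0,0,0],
    [0,0,0]
  ],
  "yaw": [0,0,0,0,0,0,0,0,0,0,0,0,0,0,0,0,0,0,0,0],
  "grip": [0,0,0,0,0,0,0,0,0,0,0,0,0,0,0,0,0,0,0,0]
}}

```text
time: 2.5
ee_pos: [0.5534, -0.1281, 0.2552]
tcp_rot: [-0.088, 0.996, 0.001, -0.001]
force: [-0.1, 0.6, 0.1]
width: 0.002
grasp_force: 0.0
```

>>> {"op": "step_arm", "data": {
  "delta_pos": [
    [0,0,0.1],
    [0,0,0.1],
    [0,0,0.1],
    [0,0,0.05],
    [0,0,0.04],
    [0,0,0.04],
    [0,0,0.04],
    [0,0,0.04],
    [0,0,0.04],
    [0,0,0.04],
    [0,0,0.04],
    [0,0,0.04],
    [0,0,0.04],
    [0,0,0.04],
    [0,0,0]
  ],
  "yaw": [0,0,0,0,0,0,0,0,0,0,0,0,0,0,0],
  "grip": [0,0,0,0,0,0,0,0,0,0,0,0,0,0,0]
}}

```text
time: 4.0
ee_pos: [0.5533, -0.1272, 0.1426]
tcp_rot: [-0.089, 0.996, 0.0, -0.001]
force: [-0.5, -0.3, -0.0]
width: 0.002
grasp_force: 0.0
```

>>> {"op": "step_arm", "data": {
  "delta_pos": [
    [0,0,0.02],
    [0,0,0.02],
    [0,0,0.02],
    [0,0,0]
  ],
  "yaw": [0,0,0,0],
  "grip": [0,0,0,0]
}}

```text
time: 4.4
ee_pos: [0.5537, -0.1274, 0.1344]
tcp_rot: [-0.089, 0.996, 0.0, -0.0]
force: [0.3, -0.6, 0.2]
width: -0.001
grasp_force: 0.0
```

>>> {"op": "step_arm", "data": {
  "delta_pos": [
    [0,0,0.02],
    [0,0,0.01],
    [0,0,0]
  ],
  "yaw": [0,0,0],
  "grip": [0,0,0]
}}

```text
time: 4.7
ee_pos: [0.554, -0.1275, 0.132]
tcp_rot: [-0.089, 0.996, -0.0, 0.001]
force: [-4.4, 1.0, 10.6]
width: 0.002
grasp_force: 5.6
```

>>> {"op": "step_arm", "data": {
  "delta_pos": [
    [0,0,0.01],
    [0,0,0],
    [0,0,-0.1],
    [0,0,-0.2],
    [0,0,-0.25],
    [0,0,-0.25],
    [0,0,0]
  ],
  "yaw": [0,0,0,0,0,0,0],
  "grip": [0,0,0,0,0,0,0]
}}

```text
time: 5.4
ee_pos: [0.5564, -0.1283, 0.2546]
tcp_rot: [-0.089, 0.996, -0.002, 0.005]
force: [1.9, -1.3, 0.4]
width: -0.004
grasp_force: 0.0
```

```bash
python3 - <<'E'
from h import *
a=grab('scene','s1');w=grab('wrist','w1')
cv2.imwrite('pics/c1.png',np.hstack([cv2.resize(a['image'][140:290,190:390,::-1],(400,300),interpolation=3),cv2.resize(w['image'][:,:,::-1],(400,300))]))
print(bot.get_obs()['ee_pos'])
for u,v in [(249,222),(308,257)]: print(pt(a,u,v).round(4))
E
```

```text
[ 0.5544752  -0.12762021  0.24973208]
[ 0.4394 -0.0914  0.1686]
[ 0.4599 -0.2273  0.165 ]
```

View pics/c1.png

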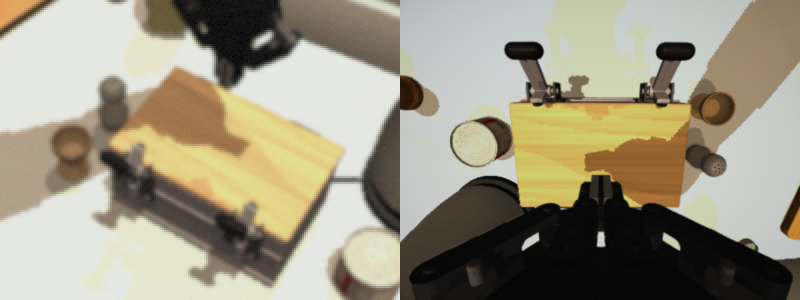

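The lid looks shut: in the wrist half, its front edge is flush at row 102. The grips are at (524,50) and (675,50) and square to the tool. I'll measure them once more from here.

```bash
python3 - <<'E'
from h import *
w=np.load('pics/w1.npz')
for n,u,v in [('R',159,64),('L',352,64),('Rl',139,64),('Rr',178,64),('Ll',333,64),('Lr',371,64),('lidfront',250,140),('lidmid',230,200)]: print(n,pt(w,u,v).round(4))
E
```

```text
R [ 0.4676 -0.2126  0.1707]
L [ 0.4446 -0.0841  0.1714]
Rl [ 0.4699 -0.226   0.171 ]
Rr [ 0.4652 -0.2003  0.1691]
Ll [ 0.4465 -0.0962  0.1691]
Lr [ 0.4421 -0.0713  0.171 ]
lidfront [ 0.5128 -0.1439  0.1065]
lidmid [ 0.576  -0.1537  0.1062]
```

>>> {"op": "step_arm", "data": {
  "delta_pos": [
    [0.226,0.108,0],
    [0.226,0.108,0],
    [0.226,0.108,0],
    [0.226,0.108,0],
    [0,0,0],
    [0,0,0.2],
    [0,0,0.2],
    [0,0,0.087],
    [0,0,0],
    [0,0,0]
  ],
  "yaw": [0,0,0,0,0,0,0,0,0,0],
  "grip": [0,0,0,0,0,0,0,0,0,0]
}}

```text
time: 6.5
ee_pos: [0.4087, -0.0877, 0.1752]
tcp_rot: [-0.089, 0.996, 0.0, -0.001]
force: [-1.0, -0.8, -0.1]
width: -0.001
grasp_force: 0.0
```

>>> {"op": "step_arm", "data": {
  "delta_pos": [
    [-0.053,0,0],
    [-0.053,0,0],
    [-0.033,0,-0.02],
    [-0.033,0,-0.017],
    [0,0,0]
  ],
  "yaw": [0,0,0,0,0],
  "grip": [0,0,0,0,0]
}}

```text
time: 7.0
ee_pos: [0.4347, -0.0834, 0.1823]
tcp_rot: [-0.089, 0.996, -0.001, -0.0]
force: [-5.5, -1.5, 3.4]
width: 0.001
grasp_force: 2.5
```

>>> {"op": "step_arm", "data": {
  "delta_pos": [
    [-0.033,0,-0.015],
    [-0.033,0,-0.013],
    [-0.033,0,-0.01],
    [-0.033,0,-0.007],
    [0,0,0]
  ],
  "yaw": [0,0,0,0,0],
  "grip": [0,0,0,0,0]
}}

```text
time: 7.5
ee_pos: [0.455, -0.0795, 0.1882]
tcp_rot: [-0.089, 0.996, 0.0, 0.001]
force: [-1.3, -1.0, 0.3]
width: 0.001
grasp_force: 0.2
```

>>> {"op": "step_arm", "data": {
  "delta_pos": [
    [-0.033,0,-0.005],
    [-0.033,0,0],
    [-0.033,0,0],
    [-0.033,0,0],
    [0,0,0]
  ],
  "yaw": [0,0,0,0,0],
  "grip": [0,0,0,0,0]
}}

```text
time: 8.0
ee_pos: [0.4739, -0.076, 0.1887]
tcp_rot: [-0.089, 0.996, 0.0, 0.0]
force: [-0.8, 1.4, -0.8]
width: -0.004
grasp_force: 0.0
```

```bash
python3 - <<'E'
from h import *
a=grab('scene','s2');w=grab('wrist','w2')
cv2.imwrite('pics/c2.png',np.hstack([cv2.resize(a['image'][140:290,190:390,::-1],(400,300),interpolation=3),cv2.resize(w['image'][:,:,::-1],(400,300))]))
E
```

```text
(no output)
```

View pics/c2.png

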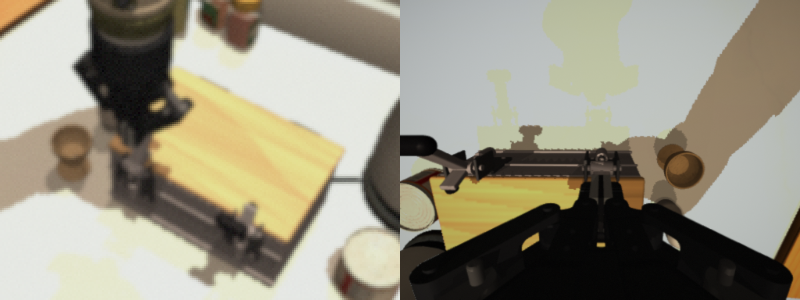

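>>> {"op": "step_arm", "data": {
  "delta_pos": [
    [0.1,0,-0.05],
    [0.1,0,-0.15],
    [0.1,0,-0.2],
    [0.137,-0.2,0],
    [0,-0.23,0],
    [0,-0.23,0],
    [0,-0.23,0],
    [0,0,0]
  ],
  "yaw": [0,0,0,0,0,0,0,0],
  "grip": [0,0,0,0,0,0,0,0]
}}

```text
time: 8.9
ee_pos: [0.4329, -0.2228, 0.2486]
tcp_rot: [-0.087, 0.996, -0.001, 0.0]
force: [-1.3, 0.6, -0.0]
width: -0.0
grasp_force: 0.0
```

```bash
python3 - <<'E'
from h import *
a=grab('scene','s3');w=grab('wrist','w3');t=grab('top','t3')
cv2.imwrite('pics/c3.png',np.hstack([cv2.resize(a['image'][140:290,190:390,::-1],(400,300),interpolation=3),cv2.convertScaleAbs(cv2.resize(t['image'][100:250,200:400,::-1],(400,300)),alpha=1.6)]))
E
```

```text
(no output)
```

View pics/c3.png

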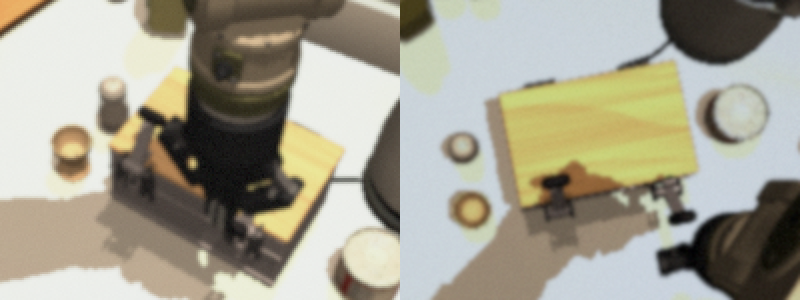

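The left lever is latched: its grip is over the lid at (556,182) in the top half. The right grip, at (683,217), is still forward. Now the right lever.

>>> {"op": "step_arm", "data": {
  "delta_pos": [
    [0,0.02,0.2],
    [0,0,0.2],
    [0,0,0.087],
    [0,0,0],
    [-0.053,0,0],
    [-0.053,0,0],
    [-0.033,0,-0.02],
    [-0.033,0,-0.017],
    [0,0,0]
  ],
  "yaw": [0,0,0,0,0,0,0,0,0],
  "grip": [0,0,0,0,0,0,0,0,0]
}}

```text
time: 9.95
ee_pos: [0.4579, -0.2118, 0.1829]
tcp_rot: [-0.089, 0.996, -0.001, 0.0]
force: [-4.9, -0.9, 5.4]
width: 0.004
grasp_force: 2.6
```

>>> {"op": "step_arm", "data": {
  "delta_pos": [
    [-0.033,0,-0.015],
    [-0.033,0,-0.013],
    [-0.033,0,-0.01],
    [-0.033,0,-0.007],
    [0,0,0]
  ],
  "yaw": [0,0,0,0,0],
  "grip": [0,0,0,0,0]
}}

```text
time: 10.45
ee_pos: [0.4779, -0.208, 0.1882]
tcp_rot: [-0.089, 0.996, -0.0, 0.001]
force: [-0.8, -0.5, 0.1]
width: 0.002
grasp_force: 0.2
```

>>> {"op": "step_arm", "data": {
  "delta_pos": [
    [-0.033,0,-0.005],
    [-0.033,0,0],
    [-0.033,0,0],
    [-0.033,0,0],
    [0,0,0]
  ],
  "yaw": [0,0,0,0,0],
  "grip": [0,0,0,0,0]
}}

```text
time: 10.95
ee_pos: [0.4969, -0.2045, 0.1886]
tcp_rot: [-0.089, 0.996, 0.0, 0.0]
force: [0.6, 0.6, 0.5]
width: -0.005
grasp_force: 0.0
```

>>> {"op": "step_arm", "data": {
  "delta_pos": [
    [0.1,0,-0.05],
    [0.1,0,-0.15],
    [0.1,0,-0.2],
    [0.1,-0.15,-0.1],
    [0,-0.25,0],
    [0,-0.25,0],
    [0,0,0]
  ],
  "yaw": [0,0,0,0,0,0,0],
  "grip": [0,0,0,0,0,0,0]
}}

```text
time: 11.65
ee_pos: [0.4539, -0.3153, 0.2641]
tcp_rot: [-0.087, 0.996, -0.001, 0.0]
force: [-0.4, -0.2, -0.5]
width: -0.003
grasp_force: 0.0
```

```bash
python3 - <<'E'
from h import *
a=grab('scene','s4');t=grab('top','t4')
cv2.imwrite('pics/c4.png',np.hstack([cv2.resize(a['image'][140:290,190:390,::-1],(400,300),interpolation=3),cv2.convertScaleAbs(cv2.resize(t['image'][100:250,200:400,::-1],(400,300)),alpha=1.6)]))
E
```

```text
(no output)
```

View pics/c4.png

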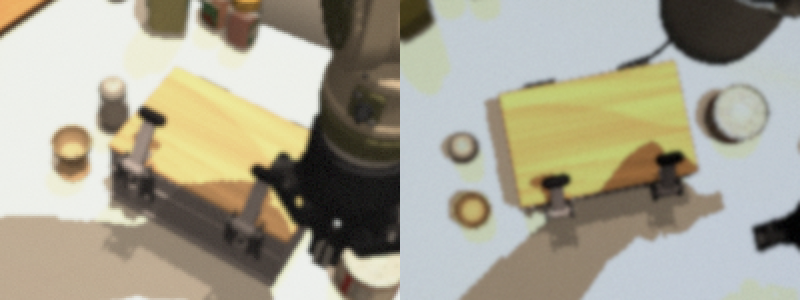

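Both grips lie over the shut lid, at (556,182) and (669,159) in the top half. The tin, egg cup and shaker stand where they were, and the robot is clear.

```bash
python3 -c "
from bench import bot
print(bot.sign_off())"
```

```text
the job is handed in; nothing more can be done
None
```

I pushed the lid shut, then latched the left and right levers over it. The bin, tin, egg cup and shaker showed no movement in the last pictures, and I handed the job in at about 11.7 s; no verdict came back.

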